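Load and discharge a set of capacitors

TASK

One capacitor already stands in the left well of the discharge station: put the other two from the carrier strip into the two empty wells, upright and one to each, lowering them home rather than dropping them. Then turn the spring-return crank of the selector clockwise, past the first and second click to the third (the mark with three dots, a quarter turn), and hold it there against its spring: finish while still holding it. Leave the multimeter and the screwdriver where they are.

Things in the scene. Friction and masses are not known exactly. Their poses are not given: they have to be found in the camera images.
- station: capacitor discharge station: flat grey steel box 190 (x) by 400 (y) mm, its panel 50 mm above the bench, fixed to the bench. On its left half (+y) a black nest block with three wells, on its right half (-y) the selector with an aluminium index plate. Origin: centre of its underside on the bench; x points away from the robot at yaw 0, y left, z up
- well0 (a point): left (+y) round well in the black nest block on the station: 41 mm in diameter, 30 mm deep, 2 mm chamfer at the mouth, vertical. Point: centre of the well's floor, 54 mm above the bench. The block is 70 mm deep (station x) and stands 34 mm above the panel; the wells are 62 mm apart along the station's y; x, y, z as the station's. Holds can2 at the start
- well1 (a point): middle round well in the black nest block on the station: 41 mm in diameter, 30 mm deep, 2 mm chamfer at the mouth, vertical. Point: centre of the well's floor, 54 mm above the bench. The block is 70 mm deep (station x) and stands 34 mm above the panel; the wells are 62 mm apart along the station's y; x, y, z as the station's. Empty at the start
- well2 (a point): right (-y) round well in the black nest block on the station: 41 mm in diameter, 30 mm deep, 2 mm chamfer at the mouth, vertical. Point: centre of the well's floor, 54 mm above the bench. The block is 70 mm deep (station x) and stands 34 mm above the panel; the wells are 62 mm apart along the station's y; x, y, z as the station's. Empty at the start
- selector (a joint): angle of the selector crank in rad, 0 at rest (pointing along the station's +x), growing clockwise seen from above. Detents at 0.524, 1.047 and 1.571 (third: pointing along the station's -y); stop at 1.70. A spring always drives it back to 0, also from the detents: 0.22 N m at 0 rising to 0.36 N m at the third, plus a detent torque of up to 0.14 N m either way; that is at most about 8 N pushed at the knob. Let go, it flies back to 0
- selector_axis (a point): point on the selector's vertical turning axis at panel height, 50 mm above the bench; 115 mm from the station's centre towards its -y
- crank: black plastic crank on the selector: hub 38 mm in diameter and 34 mm high on a 60 mm skirt; a flat arm 18 mm wide, its top 28 mm above the panel, from the hub to a knob 60 mm from the axis. Origin: on the turning axis at panel height; x along the arm towards the knob, z up. It turns with the selector
- crank_knob (a point): middle of the crank's upright knob: a round post 18 mm in diameter that revolves freely on its pin, 40 mm tall, from 28 to 68 mm above the panel (78 to 118 mm above the bench), 60 mm from the axis; this point is 48 mm above the panel (98 mm above the bench). Can be gripped from above or pushed from the side
- carrier: black plastic carrier strip 200 by 64 mm and 14 mm thick, fixed flat on the bench; two capacitors stand on it one behind the other along its x, about 90 mm apart. Origin: centre of its underside, z up
- can0: electrolytic capacitor: upright grey-sleeved cylinder 35 mm in diameter and 80 mm tall, about 110 g, bare aluminium top with a cross score. Origin: centre of its flat underside; z up along its axis. The two 4 mm pins beneath are look only and do not collide; how it is turned about its axis does not matter. All three are alike. Starts upright in the carrier strip
- can1: electrolytic capacitor: upright grey-sleeved cylinder 35 mm in diameter and 80 mm tall, about 110 g, bare aluminium top with a cross score. Origin: centre of its flat underside; z up along its axis. The two 4 mm pins beneath are look only and do not collide; how it is turned about its axis does not matter. All three are alike. Starts upright in the carrier strip
- can2: electrolytic capacitor: upright grey-sleeved cylinder 35 mm in diameter and 80 mm tall, about 110 g, bare aluminium top with a cross score. Origin: centre of its flat underside; z up along its axis. The two 4 mm pins beneath are look only and do not collide; how it is turned about its axis does not matter. All three are alike. Starts upright in the left well, where it stays
- multimeter: loose hand multimeter lying flat, 180 by 86 by 36 mm; leave alone. Origin: centre of its underside
- screwdriver: loose screwdriver lying flat, 190 mm long; leave alone. Its x runs along the shaft from handle to tip
There are look-alikes about, which are no part of the job. What is shaped like the can1 but green or yellow is not meant.

How it is judged:
On the way, in this order (a step that is already met when the one before it is completed fails the run):
1. all three capacitors stand in the wells, one in each, released, and the selector is still at rest ((horizontal distance between can0 and well0 below 0.006 m or horizontal distance between can0 and well1 below 0.006 m or horizontal distance between can0 and well2 below 0.006 m) and z of can0 in the frame of well0 between -0.003 and 0.003 m and angle between each of can0, can1, can2's own z axis and vertical below 0.08 rad and (horizontal distance between can1 and well0 below 0.006 m or horizontal distance between can1 and well1 below 0.006 m or horizontal distance between can1 and well2 below 0.006 m) and z of can1 in the frame of well0 between -0.003 and 0.003 m and (horizontal distance between can2 and well0 below 0.006 m or horizontal distance between can2 and well1 below 0.006 m or horizontal distance between can2 and well2 below 0.006 m) and z of can2 in the frame of well0 between -0.003 and 0.003 m and contact force between each of can0, can1, can2 and the fingers below 0.1 N and linear speed of each of can0, can1, can2 below 0.03 m/s and value of joint selector below 0.2 rad), for 0.2 s.
2. the selector is turned by the fingers to its third detent and held there (value of joint selector above 1.4 rad and contact force between crank and the fingers above 1.5 N), for 0.5 s.
At the end, for the whole second after the job is handed in: Each capacitor stands released in its own well: within 6 mm of the axis, 3 mm of the floor, 0.08 rad of upright. The fingers hold the crank (over 1.5 N) still at the third detent (1.40 rad up to the stop at 1.70); no capacitor touches the crank (all of step 2 and (horizontal distance between can0 and well0 below 0.006 m or horizontal distance between can0 and well1 below 0.006 m or horizontal distance between can0 and well2 below 0.006 m) and z of can0 in the frame of well0 between -0.003 and 0.003 m and angle between each of can0, can1, can2's own z axis and vertical below 0.08 rad and (horizontal distance between can1 and well0 below 0.006 m or horizontal distance between can1 and well1 below 0.006 m or horizontal distance between can1 and well2 below 0.006 m) and z of can1 in the frame of well0 between -0.003 and 0.003 m and (horizontal distance between can2 and well0 below 0.006 m or horizontal distance between can2 and well1 below 0.006 m or horizontal distance between can2 and well2 below 0.006 m) and z of can2 in the frame of well0 between -0.003 and 0.003 m and contact force between each of can0, can1, can2 and the fingers below 0.1 N and linear speed of each of can0, can1, can2 below 0.03 m/s and contact force between each of can0, can1, can2 and crank below 0.1 N and velocity of joint selector between -0.1 and 0.1 rad/s); the arm keeps its last pose, push and grip.
It fails at once if the multimeter is moved by more than 30 mm (distance of multimeter from where it was at the start of the episode above 0.03 m).
It fails at once if the screwdriver is moved by more than 30 mm (distance of screwdriver from where it was at the start of the episode above 0.03 m).
It fails at once if a capacitor is dropped: moving faster than 0.6 m/s out of the fingers' hold ((linear speed of can0 above 0.6 m/s and contact force between can0 and the fingers below 0.1 N) or (linear speed of can1 above 0.6 m/s and contact force between can1 and the fingers below 0.1 N) or (linear speed of can2 above 0.6 m/s and contact force between can2 and the fingers below 0.1 N)).
It also fails if it takes over 61 s, if anything falls off the work surface, if the arm or the gripper's body presses on something with over 40 N, if the wrist force passes 120 N, or if a joint passes its speed limit or range.

ROBOT

A 6-joint arm with a two-finger parallel gripper is mounted at the origin on the work surface. World frame = base frame: x ahead of the robot, y to its left, z up, the work surface at z = 0. Lengths are in m, angles in rad, forces in N, time in s.
With the tool pointing down it reaches from about 0.3 to 0.775 m from the base axis. Payload 14.6 kg.
Tool frame: the origin (TCP) lies at the very end of the fingers, on their centre line; the grasp point (between the pads) lies 19 mm behind it; z points along the fingers, x is the direction in which the jaws open and shut, and the axes are right-handed (so a half turn about z gives the same grasp; the last joint's range is limited). The gripper opens to 94 mm and grips with 3 to 60 N. Pads are 16 mm wide; open, the fingers measure 119 mm over their backs; the gripper's body (75 mm by 177 mm) begins 78 mm behind the grasp point.
Start: joints at [-1.281, 0.3, 1.521, -0, 1.321, -0.067], TCP at [0.192, -0.515, 0.205] pointing down, gripper open.
Joint ranges: [-3.03, 3.03], [-0.79, 2.21], [0.23, 2.52], [-1.04, 4.18], [0, 3.07], [-2.55, 2.55]. Speed limits (rad/s): [2.22, 2.22, 2.57, 3.14, 3.14, 3.14].

INTERFACE

Orientations are given as [roll, pitch, yaw] about the fixed x, y, z axes, in that order (R = Rz(yaw) Ry(pitch) Rx(roll)).
In Python, from station import ctrl gives the robot as it stands.
- The arm moves only by the shell command python3 -m inch 'ROWS' [FORCE]. ROWS is JSON, one flat list of numbers, 7 for each row, row after row: the shift along the tool's x, y, z in cm, then the turn, a rotation vector about the tool's x, y, z in rad, then the opening, from 0 (shut) to 1 (fully open). In form: [tx, ty, tz, wx, wy, wz, claw, tx, ty, tz, wx, wy, wz, claw, ...]. A call has 1 to 20 rows; each row shifts and turns the commanded pose from where the row before left it, along the tool's axes as they then stand; what a row does not reach is not made up. A row lasts 1/8 s, in which the tool goes at most 62.5 mm and 10.7 degrees, less where a joint would pass 70% of its speed; a pose out of reach is approached as far as the arm can. A call is refused whole if a number of a shift passes 6.25 or a number of a turn 0.188, either way. A call with a gripper value outside its range is refused whole. The fingers move at their own pace and stop on an object; FORCE is the grip in N (left out, the last holds). Time passes only in rows, so rows that do not move let the fingers close. It gives the time, the measured TCP pose, the force and the opening at its end, in the units of the state.
- ctrl.get_obs(): the state, without advancing time (a new reading comes with each control period).
- ctrl.camera(name): name is "side" or "top" or "wrist"; returns (picture, depth): 480x640x3 uint8, red, green, blue; 480x640 float32, m along the optical axis (not along the pixel's ray), 0 where there is no reading.
- ctrl.camera_params(name): a dict with "vertical_fov" (degrees; the focal length in pixels is half the picture's height over the tangent of half this angle, whatever the lens; pixels are square), "cx", "cy" (the principal point, pixels), "camera_from_world" (4x4, takes a point from world to camera coordinates); the wrist camera has in their place "mount" (4x4, takes a point from camera to tool coordinates, whose origin is the TCP and whose axes are the tool frame's). Camera axes: x right, y down, z forward; pixel columns grow to the right and rows downward; lengths in m; the calibration is good to about 2 mm. A picture is of the moment at which its call begins: read the wrist's pose just before it. camera_params takes no time and is no camera call.
- ctrl.hand_in(): hands the job in, once; it reports no verdict.
Trained networks look in the newest picture that a camera, given by its name, has taken for a name from the list of things; names that differ only in an ending like _2 or _b are one class to them, and where a whole thing is asked for, a point or a joint stands for the part that bears it (a point fixed in the world has none). Each returns a list of dicts, best first, with "score" (0 to 1); they miss things now and then, are a little off and sometimes report something else, mostly with a low value. They report only what shows in the picture. A call takes as long as a camera call. They do not tell look-alikes from the thing itself.
- ctrl.spot_in(camera, label): "bbox" ([centre column, centre row, width, height] in pixels, round what is visible of it).
- ctrl.place_of(camera, label): "centre" ([column, row] in pixels: a listed point, or the origin of a listed thing).
The state is a dict: "time_s": time; "qpos": joint angles; "joint_vel": joint speeds; "tau": joint torques, N m; "ee_pos": TCP position; "eef_rot": TCP orientation; "force": force on the tool from outside, world axes, zero at the start; "moment": the same for the moment, N m; "grip_width": finger opening in m.
Only numpy, scipy, OpenCV 4.12 (cv2) and the standard library are available. Lean on these libraries where they do the work, as an engineer would, in place of code of your own. Each camera call takes 0.05 s, during which the arm holds its last target. There are 200 camera calls.

## Working session

There is one attempt and no reset: what is moved stays moved. The work goes in short steps, Python scripts to look and compute and a shell command to move; the robot and the scene stay as the last step left them, time stands still between calls to the robot, and variables do not carry over. Pictures are saved under pics/ and viewed, about 8 in all and at most 12, crops included, and the job is handed in when it is done.

```bash
mkdir -p pics; cat > h.py <<'E'
from station import ctrl
import numpy as np, cv2
from scipy.spatial.transform import Rotation as R
def cam(n):
    o=ctrl.get_obs(); p=ctrl.camera_params(n); im,d=ctrl.camera(n)
    f=240/np.tan(np.radians(p["vertical_fov"])/2)
    if "mount" in p:
        T=np.eye(4);T[:3,:3]=R.from_euler("xyz",o["eef_rot"]).as_matrix();T[:3,3]=o["ee_pos"]
        W=T@np.array(p["mount"])
    else: W=np.linalg.inv(np.array(p["camera_from_world"]))
    return im,d,(f,p["cx"],p["cy"],W)
def ray(c,u,v):
    f,cx,cy,W=c; return W[:3,3],W[:3,:3]@np.array([(u-cx)/f,(v-cy)/f,1])
def at_z(c,u,v,z):
    o,r=ray(c,u,v); return o+r*(z-o[2])/r[2]
def at_d(c,d,u,v):
    o,r=ray(c,u,v); k=d[int(v)-2:int(v)+3,int(u)-2:int(u)+3]; k=k[k>0]
    return o+r*np.median(k) if k.size else None
def save(im,n): cv2.imwrite("pics/"+n,im[:,:,::-1])
E
python3 - <<'E'
from h import *
np.set_printoptions(precision=4,suppress=True)
print(ctrl.get_obs())
for n in("top","side"):
    im,d,c=cam(n); save(im,n+"0.png"); print(n,c[3][:3,3],c[:3], ctrl.camera_params(n).keys())
    for l in(["can1","well0","well1","well2","selector_axis","crank_knob","carrier","multimeter","screwdriver","station"] if n=="top" else ["can1","crank_knob"]):
        print(l,[(np.round(r["centre"]),round(r["score"],2),at_d(c,d,*r["centre"])) for r in ctrl.place_of(n,l)[:5]])
E
```

```text
{'time_s': 0.0, 'qpos': array([-1.2806,  0.3005,  1.5216, -0.    ,  1.3207, -0.0666]), 'joint_vel': array([ 0.0001,  0.0004,  0.0004, -0.0002, -0.0005,  0.0004]), 'tau': array([  0.0024, -53.1799, -35.2728,   0.0709,   0.0245,  -0.0001]), 'ee_pos': array([ 0.192 , -0.5151,  0.2049]), 'eef_rot': array([-3.1415,  0.0012, -1.214 ]), 'force': array([-1.0093,  0.371 ,  0.4996]), 'moment': array([-0.0117,  0.0201, -0.0303]), 'grip_width': 0.09427841068044283}
top [0.342  0.0621 1.1988] (np.float64(440.96216263803194), 325.9287020275339, 234.8703124254427) dict_keys(['vertical_fov', 'cx', 'cy', 'camera_from_world'])
can1 [(array([407., 253.]), 0.79, array([ 0.4905, -0.167 ,  0.045 ])), (array([441., 262.]), 0.64, array([ 0.4654, -0.2473,  0.0742])), (array([403., 288.]), 0.6, array([ 0.3968, -0.1485,  0.0774])), (array([443., 231.]), 0.58, array([ 0.5417, -0.2504,  0.093 ])), (array([470., 272.]), 0.49, array([ 0.4429, -0.3316,  0.0478]))]
well0 [(array([253., 216.]), 0.96, array([0.5842, 0.2419, 0.0532])), (array([228., 213.]), 0.82, array([0.5806, 0.2979, 0.0977])), (array([275., 218.]), 
[... 1299 characters left out ...]
11, 0.0807])), (array([439., 251.]), 0.65, array([ 0.501 , -0.26  ,  0.0137]))]
side [0.2411 0.7093 0.8302] (np.float64(469.6261780853043), 321.2824952845101, 245.6344297558833) dict_keys(['vertical_fov', 'cx', 'cy', 'camera_from_world'])
can1 [(array([367., 206.]), 0.83, array([ 0.5041, -0.1604,  0.0154])), (array([361., 180.]), 0.74, array([ 0.5498, -0.241 ,  0.0267])), (array([390., 188.]), 0.63, array([ 0.4677, -0.2454,  0.0194])), (array([241., 326.]), 0.63, array([0.5818, 0.3238, 0.0887])), (array([408., 174.]), 0.6, array([ 0.443 , -0.3326,  0.012 ]))]
crank_knob [(array([289., 222.]), 0.78, array([0.6183, 0.0483, 0.1006])), (array([270., 437.]), 0.2, array([0.4471, 0.4708, 0.044 ]))]
```

```bash
python3 - <<'E'
import cv2
a=cv2.imread("pics/top0.png")[150:330,130:530]
cv2.imwrite("pics/topc.png",cv2.resize(a,None,fx=2,fy=2,interpolation=cv2.INTER_CUBIC))
E
```

```text
(no output)
```

View pics/topc.png

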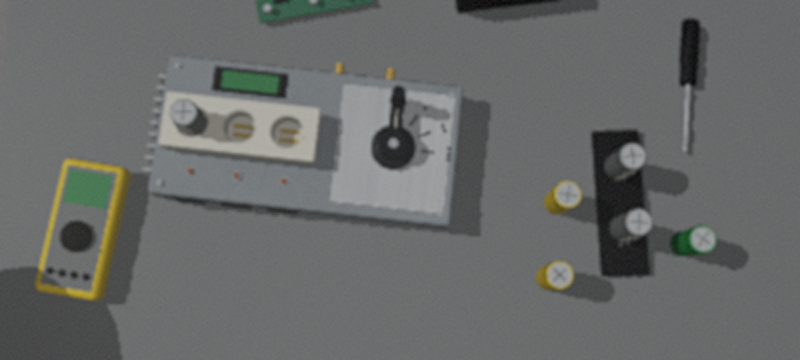

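View pics/side0.png

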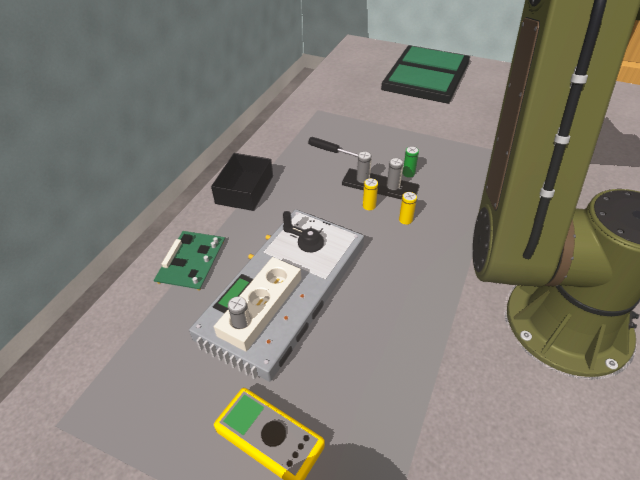

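The nest is cream-coloured in these pictures, but it is the block with three wells. There are five can-shaped candidates in the top crop:
- Grey on the black carrier: (632,155) and (638,222). These are the ones meant.
- Yellow: (567,195) and (559,273). Look-alikes.
- Green: (703,238). Look-alike.

I'll turn to yaw 0 and look at the carrier from above.

```bash
python3 -m inch '[0,0,0,0,0,-0.1734,1, 0,0,0,0,0,-0.1734,1, 0,0,0,0,0,-0.1734,1, 0,0,0,0,0,-0.1734,1, 0,0,0,0,0,-0.1734,1, 0,0,0,0,0,-0.1734,1, 0,0,0,0,0,-0.1736,1, 4.2,-3.8,-0.8,0,0,0,0.8, 4.2,-3.8,-0.8,0,0,0,0.8, 4.2,-3.8,-0.8,0,0,0,0.8, 4.2,-3.8,-0.8,0,0,0,0.8, 4.2,-3.8,-0.8,0,0,0,0.8, 4.2,-3.8,-0.8,0,0,0,0.8, 4.2,-3.8,-0.8,0,0,0,0.8, 0,0,0,0,0,0,0.8, 0,0,0,0,0,0,0.8]'
python3 - <<'E'
from h import *
np.set_printoptions(precision=4,suppress=True)
o=ctrl.get_obs();print(o["ee_pos"],o["eef_rot"],o["qpos"])
im,d,c=cam("wrist"); save(im,"w1.png"); print(c[3])
for l in ("can1","carrier"):
  print(l,[(np.round(r["centre"]),round(r["score"],2)) for r in ctrl.place_of("wrist",l)[:6]])
for r in ctrl.spot_in("wrist","can1"): print(np.round(r["bbox"]),r["score"])
E
```

```text
time_s: 2.7
ee_pos: [0.4858, -0.2495, 0.2612]
eef_rot: [-3.141, 0.0, 0.0]
force: [0.5, 0.6, 0.1]
grip_width: 0.0753
[ 0.4858 -0.2495  0.2612] [-3.1415  0.0005  0.0004] [-0.5414  0.2548  1.449  -0.0002  1.4383 -0.5418]
[[ 1.      0.0016 -0.0015  0.4844]
 [ 0.0012 -0.9606 -0.2781 -0.1693]
 [-0.0019  0.2781 -0.9606  0.441 ]
 [ 0.      0.      0.      1.    ]]
can1 [(array([334., 130.]), 0.9), (array([382., 211.]), 0.86), (array([230., 118.]), 0.74), (array([299., 216.]), 0.66)]
carrier [(array([330., 210.]), 0.63)]
[389. 222.  51.  52.] 0.84
[337. 133.  37.  38.] 0.75
[278. 305.  40.  59.] 0.73
[300. 228.  42.  53.] 0.69
[220. 118.  55.  46.] 0.57
```

View pics/w1.png

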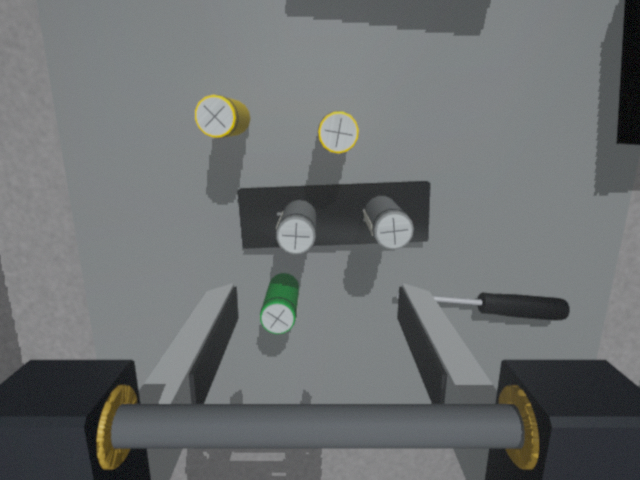

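The wrist picture shows the two grey can tops on the black carrier at (394,231) and (296,235). Yellow cans are at (216,116) and (340,132), and the green one at (278,318).

```bash
python3 - <<'E'
from h import *
np.set_printoptions(precision=4,suppress=True)
im,d,c=cam("wrist"); 
g=cv2.cvtColor(im,cv2.COLOR_RGB2GRAY)
for u,v in((394,231),(296,235)):
    z=at_d(c,d,u,v); 
    m=(abs((d-np.median(d[v-3:v+4,u-3:u+4])))<.012)
    ys,xs=np.nonzero(m); k=np.hypot(xs-u,ys-v)<30; xs,ys=xs[k],ys[k]
    # top face: points whose z > .088
    P=np.array([at_z(c,0,0,0)*0+ray(c,x,y)[0]+ray(c,x,y)[1]*d[y,x] for x,y in zip(xs,ys)])
    t=P[P[:,2]>.089]; (ce,r)=cv2.minEnclosingCircle(t[:,:2].astype(np.float32))
    print(z,at_z(c,u,v,.094),t.mean(0),ce,r,len(t))
p=ctrl.camera_params("top");W=np.linalg.inv(np.array(p["camera_from_world"]));cc=(440.96,p["cx"],p["cy"],W)
for u,v in((446,227.5),(449,261)): print(at_z(cc,u,v,.094))
E
```

```text
[ 0.5495 -0.2601  0.0952] [ 0.5497 -0.2604  0.094 ] [ 0.5489 -0.2582  0.0947] (0.5494421720504761, -0.25906530022621155) 0.017541196197271347 1241
[ 0.465  -0.2636  0.0952] [ 0.465  -0.2639  0.094 ] [ 0.465  -0.2626  0.0949] (0.46483904123306274, -0.26337194442749023) 0.017453420907258987 1222
[ 0.5513 -0.2582  0.094 ]
[ 0.4653 -0.2627  0.094 ]
```

```bash
python3 -m inch '[3.2,0.5,2,0,0,0,0.7, 3.2,0.43,2,0,0,0,0.7, 0,0,4,0,0,0,0.7, 0,0,4,0,0,0,0.7, 0,0,4,0,0,0,0.7, 0,0,2,0,0,0,0.7, 0,0,1.4,0,0,0,0.7, 0,0,0.7,0,0,0,0.7, 0,0,0,0,0,0,0.3, 0,0,0,0,0,0,0.3, 0,0,0,0,0,0,0.3, 0,0,0,0,0,0,0.3, 0,0,0,0,0,0,0.3]' 25
```

```text
time_s: 4.58
ee_pos: [0.5503, -0.2587, 0.0608]
eef_rot: [3.141, -0.001, 0.0]
force: [0.2, 0.1, 2.7]
grip_width: 0.0347
```

```bash
python3 -m inch '[0,0,3,0,0,0,0.3]' >/dev/null 2>&1 <<< "" & kill %1 2>/dev/null; wait; python3 - <<'E'
from h import *
o=ctrl.get_obs();print(o["time_s"],o["ee_pos"],o["grip_width"],o["force"])
E
```

```text
4.575 [ 0.55027553 -0.25874807  0.0608436 ] 0.03471818533644894 [0.23170814 0.13292585 2.71670335]
```

That last command was a mistake: it had the wrong sign, and I killed it. The clock and pose show it never ran. Now the proper lift.

```bash
python3 -m inch '[0,0,-2,0,0,0,0.3, 0,0,-4,0,0,0,0.3, 0,0,-5,0,0,0,0.3, 0,0,-5,0,0,0,0.3, 0.4,-5.4,-2,0,0,0,0.3, 0.4,-5.4,-2,0,0,0,0.3, 0.4,-5.4,0,0,0,0,0.3, 0.4,-5.4,0,0,0,0,0.3, 0.4,-5.4,0,0,0,0,0.3, 0.4,-5.4,0,0,0,0,0.3, 0.4,-5.4,0,0,0,0,0.3, 0,0,0,0,0,0,0.3, 0,0,0,0,0,0,0.3]'
python3 - <<'E'
from h import *
np.set_printoptions(precision=4,suppress=True)
o=ctrl.get_obs();print(o["ee_pos"],o["eef_rot"])
im,d,c=cam("wrist"); save(im,"w2.png"); np.savez("w2.npz",d=d,W=c[3],f=c[:3])
for l in ("well1","crank_knob","selector_axis"):
  print(l,[(np.round(r["centre"]),round(r["score"],2)) for r in ctrl.place_of("wrist",l)[:6]])
E
```

```text
time_s: 6.2
ee_pos: [0.578, 0.119, 0.2602]
eef_rot: [3.141, 0.001, 0.0]
force: [-0.3, 0.1, -0.7]
grip_width: 0.0349
[0.578  0.119  0.2602] [3.1413 0.0006 0.0003]
well1 [(array([332.,  65.]), 0.64), (array([321., 138.]), 0.55)]
crank_knob []
selector_axis []
```

View pics/w2.png

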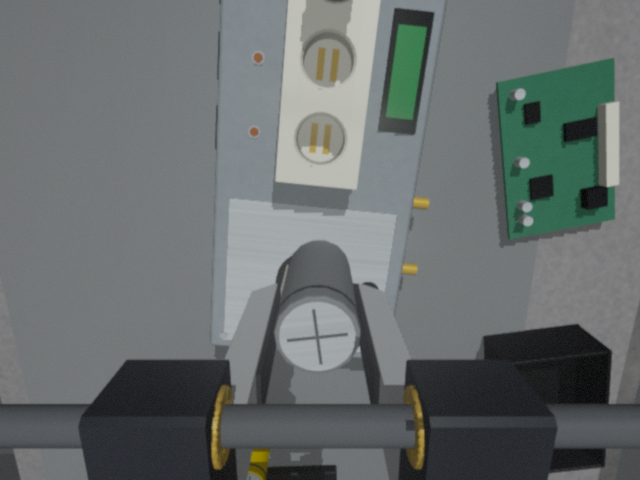

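The picture shows the empty wells at about (328,61) for well1 and (320,138) for well2, with the can hanging upright in the fingers. I'll fit the well holes from depth.

```bash
python3 - <<'E'
from h import *
np.set_printoptions(precision=4,suppress=True)
q=np.load("w2.npz");d=q["d"];W=q["W"];f,cx,cy=q["f"]
v,u=np.mgrid[:480,:640]
P=np.stack([(u-cx)/f*d,(v-cy)/f*d,d],-1)@W[:3,:3].T+W[:3,3]
top=((abs(P[...,2]-.084)<.006)&(v<215)&(u>260)&(u<390)).astype(np.uint8)
print("top z",np.median(P[100:130,285:295,2]),np.median(P[170:180,300:340,2]),"panel",P[150,235],"floor",P[138,306])
n,l,s,ce=cv2.connectedComponentsWithStats(1-top)
for uu,vv in((328,61),(320,138)):
    i=l[vv,uu]; m=(l==i).astype(np.uint8); k=cv2.findContours(m,cv2.RETR_EXTERNAL,cv2.CHAIN_APPROX_NONE)[0][0][:,0]
    Q=np.array([at_z((f,cx,cy,W),a,b,.084) for a,b in k]); c0=np.linalg.lstsq(np.c_[2*Q[:,:2],np.ones(len(Q))],(Q[:,:2]**2).sum(1),rcond=None)[0]
    print(i,s[i],ce[i],"circle",c0[:2],np.sqrt(c0[2]+c0[0]**2+c0[1]**2),"px",at_z((f,cx,cy,W),uu,vv,.084))
print("can top",at_z((f,cx,cy,W),318,335,P[345,330,2]),P[345,330])
t=cv2.minAreaRect(np.argwhere(top>0)[:,::-1].astype(np.float32));print(t)
B=P[...,:2][top>0].astype(np.float32);print(cv2.minAreaRect(B))
E
```

```text
top z 0.08457163893310601 0.08458270303479082 panel [0.5002 0.1745 0.0507] floor [0.5656 0.1854 0.0547]
18 [ 303   33   51   55 2171] [327.9406  60.1635] circle [0.5842 0.246 ] 0.01967516428227686 px [0.5843 0.2457 0.084 ]
34 [ 296  115   49   50 1874] [320.1339 139.1734] circle [0.5782 0.1852] 0.0196915732195409 px [0.5781 0.1865 0.084 ]
can top [0.5766 0.1198 0.295 ] [0.5814 0.1154 0.295 ]
((324.9653625488281, 90.34652709960938), (91.54341888427734, 190.74862670898438), 5.7105937004089355)
((0.5816426873207092, 0.2196001410484314), (0.14598064124584198, 0.07025101780891418), 84.40705871582031)
```

```bash
python3 -m inch '[0.22,-4.5,0,0,0,0,0.3, 0.2,-4.5,0,0,0,0,0.3, 0.2,-3.7,0,0,0,0,0.3, 0,0,4,0,0,0,0.3, 0,0,4,0,0,0,0.3, 0,0,3,0,0,0,0.3, 0,0,1,0,0,0,0.3, 0,0,0.7,0,0,0,0.3, 0,0,0.7,0,0,0,0.3, 0,0,0,0,0,0,0.3]'
python3 - <<'E'
from h import *
im,d,c=cam("wrist"); save(im[100:,150:500],"w3.png")
E
```

```text
time_s: 7.65
ee_pos: [0.5844, 0.2463, 0.1266]
eef_rot: [-3.142, -0.0, -0.0]
force: [-0.5, -0.1, -0.7]
grip_width: 0.0345
```

View pics/w3.png

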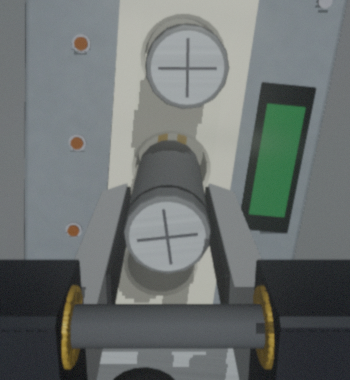

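The can has entered the middle well, at crop (170,170), with no contact force. I'll lower it home.

```bash
python3 -m inch '[0,0,0.7,0,0,0,0.3, 0,0,0.7,0,0,0,0.3, 0,0,0.6,0,0,0,0.3, 0,0,0.5,0,0,0,0.3, 0,0,0.15,0,0,0,0.3, 0,0,0,0,0,0,0.3]'
```

```text
time_s: 8.45
ee_pos: [0.5846, 0.2464, 0.1007]
eef_rot: [-3.141, -0.001, 0.0]
force: [-0.6, -1.0, 5.3]
grip_width: 0.0345
```

```bash
python3 -m inch '[0,0,0.05,0,0,0,0.3, 0,0,0,0,0,0,0.65, 0,0,0,0,0,0,0.65, 0,0,0,0,0,0,0.65, 0,0,-2,0,0,0,0.65, 0,0,-4,0,0,0,0.65, 0,0,-5,0,0,0,0.65, 0,0,-5,0,0,0,0.65, 0,0,0,0,0,0,0.65]'
python3 - <<'E'
from h import *
np.set_printoptions(precision=4,suppress=True)
im,d,c=cam("wrist"); save(im,"w4.png"); np.savez("w4.npz",d=d,W=c[3],f=c[:3]);print(c[3][:3,3])
im,d,c=cam("top");print([(r["centre"],at_d(c,d,*r["centre"]),r["score"]) for r in ctrl.place_of("top","can1")])
E
```

```text
time_s: 9.57
ee_pos: [0.5853, 0.2467, 0.2637]
eef_rot: [-3.139, -0.007, 0.0]
force: [-0.2, 0.7, -1.5]
grip_width: 0.0609
[0.5827 0.3266 0.4437]
[([407.0, 250.6], array([ 0.4936, -0.1615,  0.071 ]), 0.77), ([438.3, 262.5], array([ 0.4654, -0.2459,  0.0551]), 0.71), ([404.3, 287.8], array([ 0.3976, -0.1512,  0.0784]), 0.57)]
```

View pics/w4.png

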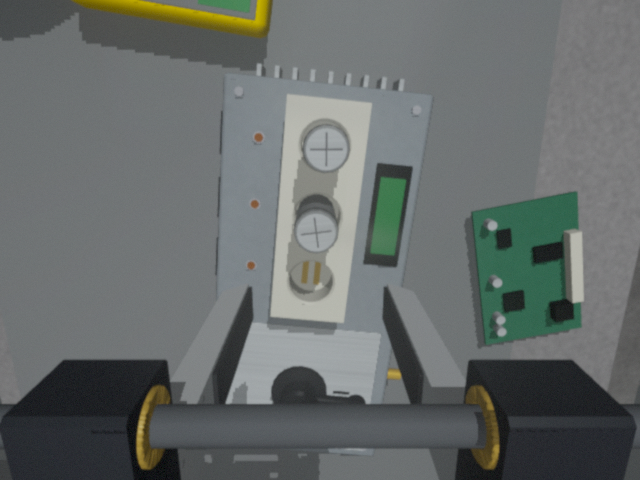

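The picture shows can2 in well0 at (325,148), the placed can in well1 at (316,230), and empty well2 at (312,280). I'll check the height against can2.

```bash
python3 - <<'E'
from h import *
np.set_printoptions(precision=4,suppress=True)
q=np.load("w4.npz");d=q["d"];W=q["W"];f,cx,cy=q["f"]
v,u=np.mgrid[:480,:640]
P=np.stack([(u-cx)/f*d,(v-cy)/f*d,d],-1)@W[:3,:3].T+W[:3,3]
for uu,vv in((326,148),(316,230)):
    m=(abs(P[...,2]-.134)<.008)&(np.hypot(u-uu,v-vv)<32); Q=P[m]
    print(Q.mean(0),cv2.minEnclosingCircle(Q[:,:2].astype(np.float32)),"tilt",np.linalg.lstsq(np.c_[Q[:,:2],np.ones(len(Q))],Q[:,2],rcond=None)[0][:2])
top=((abs(P[...,2]-.084)<.006)&(v<330)&(u>260)&(u<390)).astype(np.uint8)
n,l,s,ce=cv2.connectedComponentsWithStats(1-top); i=l[285,320]; print(s[i])
k=cv2.findContours((l==i).astype(np.uint8),cv2.RETR_EXTERNAL,cv2.CHAIN_APPROX_NONE)[0][0][:,0]
k=k[k[:,1]>265]
Q=np.array([at_z((f,cx,cy,W),a,b,.084) for a,b in k]);c0=np.linalg.lstsq(np.c_[2*Q[:,:2],np.ones(len(Q))],(Q[:,:2]**2).sum(1),rcond=None)[0];print("well2",c0[:2],np.sqrt(c0[2]+c0[0]**2+c0[1]**2))
E
```

```text
[0.5905 0.3088 0.1348] ((0.5906383991241455, 0.30869463086128235), 0.017638850957155228) tilt [ 0.0046 -0.0149]
[0.5832 0.2473 0.1346] ((0.5830543637275696, 0.24620841443538666), 0.01764671318233013) tilt [-0.0057 -0.0629]
[ 289  261   44   39 1323]
well2 [0.5784 0.187 ] 0.019412487134934705
```

Seated and level: the top heights match can2 (134.6 and 134.8 mm) and the spacing is 62 mm. Next, the second can.

```bash
python3 -m inch '[-1.33,5.66,0,0,0,0,0.7, -1.33,5.66,0,0,0,0,0.7, -1.33,5.66,0,0,0,0,0.7, -1.33,5.66,0,0,0,0,0.7, -1.33,5.66,0,0,0,0,0.7, -1.33,5.66,0,0,0,0,0.7, -1.33,5.66,0,0,0,0,0.7, -1.33,5.66,0,0,0,0,0.7, -1.33,5.66,0,0,0,0,0.7, 0,0,0,0,0,0,0.7, 0,0,0,0,0,0,0.7]'
python3 - <<'E'
from h import *
np.set_printoptions(precision=4,suppress=True)
o=ctrl.get_obs();print(o["ee_pos"],o["eef_rot"])
im,d,c=cam("wrist");f,cx,cy,W=c
v,u=np.mgrid[:480,:640]
P=np.stack([(u-cx)/f*d,(v-cy)/f*d,d],-1)@W[:3,:3].T+W[:3,3]
m=(abs(P[...,2]-.0945)<.005)&(np.hypot(P[...,0]-.465,P[...,1]+.263)<.03)
Q=P[m];print(len(Q),Q.mean(0),cv2.minEnclosingCircle(Q[:,:2].astype(np.float32)))
E
```

```text
time_s: 11.1
ee_pos: [0.4644, -0.2626, 0.2583]
eef_rot: [-3.14, 0.002, -0.0]
force: [0.1, 0.5, -0.6]
grip_width: 0.0658
[ 0.4644 -0.2626  0.2583] [-3.1403  0.0016 -0.0004]
1263 [ 0.4648 -0.2627  0.0948] ((0.4649035334587097, -0.2632177770137787), 0.017443401739001274)
```

```bash
python3 -m inch '[0.05,0.03,3,0,0,0,0.7, 0,0,4,0,0,0,0.7, 0,0,5,0,0,0,0.7, 0,0,4,0,0,0,0.7, 0,0,2,0,0,0,0.7, 0,0,1.2,0,0,0,0.7, 0,0,0.6,0,0,0,0.7, 0,0,0,0,0,0,0.3, 0,0,0,0,0,0,0.3, 0,0,0,0,0,0,0.3, 0,0,0,0,0,0,0.3, 0,0,0,0,0,0,0.3]' 25
```

```text
time_s: 12.65
ee_pos: [0.4653, -0.2635, 0.0618]
eef_rot: [3.141, -0.001, -0.0]
force: [-0.9, 0.8, 2.6]
grip_width: 0.0345
```

```bash
python3 -m inch '[0,0,-2,0,0,0,0.3, 0,0,-4,0,0,0,0.3, 0,0,-5,0,0,0,0.3, 0,0,-5,0,0,0,0.3, 0,0,-3,0,0,0,0.3, 1.41,-5.61,0,0,0,0,0.3, 1.41,-5.61,0,0,0,0,0.3, 1.41,-5.61,0,0,0,0,0.3, 1.41,-5.61,0,0,0,0,0.3, 1.41,-5.61,0,0,0,0,0.3, 1.41,-5.61,0,0,0,0,0.3, 1.41,-5.61,0,0,0,0,0.3, 1.41,-5.61,0,0,0,0,0.3, 0,0,0,0,0,0,0.3, 0,0,0,0,0,0,0.3]'
python3 - <<'E'
from h import *
np.set_printoptions(precision=4,suppress=True)
o=ctrl.get_obs();print(o["ee_pos"],o["eef_rot"])
im,d,c=cam("wrist");f,cx,cy,W=c
v,u=np.mgrid[:480,:640]
P=np.stack([(u-cx)/f*d,(v-cy)/f*d,d],-1)@W[:3,:3].T+W[:3,3]
z=o["ee_pos"][2]+.0325
m=(abs(P[...,2]-z)<.006)&(np.hypot(P[...,0]-o["ee_pos"][0],P[...,1]-o["ee_pos"][1])<.025)
Q=P[m];print(len(Q),Q.mean(0),cv2.minEnclosingCircle(Q[:,:2].astype(np.float32)))
E
```

```text
time_s: 14.52
ee_pos: [0.5777, 0.185, 0.251]
eef_rot: [3.141, 0.001, 0.0]
force: [0.1, -1.0, -2.0]
grip_width: 0.0342
[0.5777 0.185  0.251 ] [3.1412 0.0008 0.0002]
6375 [0.5765 0.1875 0.284 ] ((0.5776880383491516, 0.18958140909671783), 0.023957377299666405)
```

```bash
python3 -m inch '[0.04,-0.04,3,0,0,0,0.3, 0,0,4,0,0,0,0.3, 0,0,3,0,0,0,0.3, 0,0,1,0,0,0,0.3, 0,0,0.7,0,0,0,0.3, 0,0,0.7,0,0,0,0.3, 0,0,0,0,0,0,0.3]'
```

```text
time_s: 15.45
ee_pos: [0.5783, 0.1858, 0.1276]
eef_rot: [-3.142, -0.0, -0.0]
force: [0.4, -0.0, -1.5]
grip_width: 0.0343
```

```bash
python3 -m inch '[0,0,0.7,0,0,0,0.3, 0,0,0.7,0,0,0,0.3, 0,0,0.6,0,0,0,0.3, 0,0,0.4,0,0,0,0.3, 0,0,0.1,0,0,0,0.3, 0,0,0,0,0,0,0.3]'
```

```text
time_s: 16.2
ee_pos: [0.5784, 0.1859, 0.1025]
eef_rot: [-3.142, -0.0, 0.0]
force: [0.0, -0.1, -0.9]
grip_width: 0.0347
```

```bash
python3 -m inch '[0,0,0.1,0,0,0,0.3, 0,0,0.05,0,0,0,0.3, 0,0,0,0,0,0,0.3]'
```

```text
time_s: 16.58
ee_pos: [0.5787, 0.1859, 0.1017]
eef_rot: [-3.141, -0.001, 0.0]
force: [-0.3, -0.1, 6.2]
grip_width: 0.0346
```

```bash
python3 -m inch '[0,0,0,0,0,0,0.65, 0,0,0,0,0,0,0.65, 0,0,0,0,0,0,0.65, 0,0,-2,0,0,0,0.65, 0,0,-4,0,0,0,0.65, 0,0,-5,0,0,0,0.65, 0,0,-5,0,0,0,0.65, 0.2,-0.5,0,0,0,0,0.65,  0.5,3.5,0,0,0,0,0.65, 0.5,3.5,0,0,0,0,0.6, 0,0,0,0,0,0,0.6, 0,0,0,0,0,0,0.6]'
python3 - <<'E'
from h import *
np.set_printoptions(precision=4,suppress=True)
o=ctrl.get_obs();print(o["ee_pos"],o["eef_rot"])
im,d,c=cam("wrist"); save(im,"w5.png");f,cx,cy,W=c
v,u=np.mgrid[:480,:640]
P=np.stack([(u-cx)/f*d,(v-cy)/f*d,d],-1)@W[:3,:3].T+W[:3,3]
for a in((.590,.308),(.5836,.2465),(.5782,.1857)):
    m=(abs(P[...,2]-.134)<.008)&(np.hypot(P[...,0]-a[0],P[...,1]-a[1])<.028); Q=P[m]
    if len(Q)>50: print(len(Q),Q.mean(0),cv2.minEnclosingCircle(Q[:,:2].astype(np.float32)),"tilt",np.linalg.lstsq(np.c_[Q[:,:2],np.ones(len(Q))],Q[:,2],rcond=None)[0][:2])
for l,z in(("crank_knob",.098),("selector_axis",.05)):
  for r in ctrl.place_of("wrist",l)[:3]: print(l,np.round(r["centre"]),round(r["score"],2),at_z(c,*r["centre"],z))
m=(abs(P[...,2]-.118)<.006)&(np.hypot(P[...,0]-.62,P[...,1]-.046)<.035); Q=P[m]
if len(Q)>10: print("knob",len(Q),Q.mean(0),cv2.minEnclosingCircle(Q[:,:2].astype(np.float32)))
E
```

```text
time_s: 18.08
ee_pos: [0.5901, 0.1213, 0.2602]
eef_rot: [-3.142, 0.001, -0.0]
force: [0.2, -0.2, -0.2]
grip_width: 0.0561
[0.5901 0.1213 0.2602] [-3.1415  0.001  -0.    ]
2236 [0.5831 0.2454 0.1347] ((0.583071231842041, 0.24573716521263123), 0.01767580956220627) tilt [-0.0032  0.0321]
1847 [0.5777 0.1862 0.1348] ((0.5775701999664307, 0.18568727374076843), 0.01771039515733719) tilt [-0.0119 -0.0172]
crank_knob [357. 308.] 0.66 [0.6237 0.0414 0.098 ]
selector_axis [291. 279.] 0.62 [0.5616 0.0498 0.05  ]
knob 339 [0.6239 0.0435 0.1177] ((0.6241986751556396, 0.042045917361974716), 0.00894157774746418)
```

View pics/w5.png

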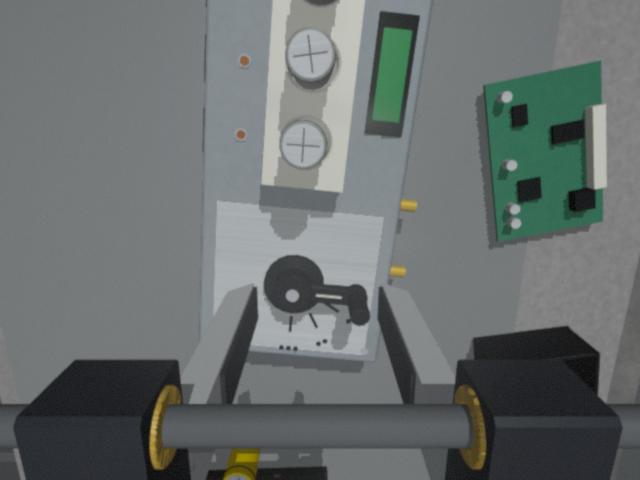

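All three cans are home: tops at 134.7 and 134.8 mm here, can2 seen earlier. The knob top is at (357,305), which is world (0.624,0.042), and the hub is at (292,285). The knob sits about 60 mm from the axis, as specified. I'll grip it from above.

```bash
python3 -m inch '[1.7,4,0,0,0,0,0.42, 1.71,3.93,0,0,0,0,0.42, 0,0,4,0,0,0,0.42, 0,0,5,0,0,0,0.42, 0,0,4,0,0,0,0.42, 0,0,2,0,0,0,0.42, 0,0,1.4,0,0,0,0.42, 0,0,0.6,0,0,0,0.42, 0,0,0,0,0,0,0, 0,0,0,0,0,0,0, 0,0,0,0,0,0,0, 0,0,0,0,0,0,0, 0,0,0,0,0,0,0]' 50
```

```text
time_s: 19.85
ee_pos: [0.6258, 0.0416, 0.0921]
eef_rot: [-3.141, -0.004, -0.0]
force: [7.1, 0.3, -1.6]
grip_width: 0.0175
```

```bash
python3 - <<'E'
import numpy as np
a=np.array([.5665,.0478]);t=-.105-np.array([0,.15,.3,.45,.6,.75,.9,1.05,1.2,1.35,1.5,1.58])
p=a+.06*np.c_[np.cos(t),np.sin(t)];p[0]=(.6248,.0417)
D=np.diff(p,axis=0)*100
print([(round(x,2),round(-y,2)) for x,y in D],p[-1])
E
```

```text
[(np.float64(-0.02), np.float64(0.9)), (np.float64(-0.29), np.float64(0.85)), (np.float64(-0.42), np.float64(0.8)), (np.float64(-0.53), np.float64(0.73)), (np.float64(-0.63), np.float64(0.64)), (np.float64(-0.72), np.float64(0.54)), (np.float64(-0.79), np.float64(0.42)), (np.float64(-0.85), np.float64(0.3)), (np.float64(-0.88), np.float64(0.17)), (np.float64(-0.9), np.float64(0.04)), (np.float64(-0.48), np.float64(-0.04))] [ 0.55966266 -0.01180915]
```

```bash
python3 -m inch '[-0.02,0.9,0,0,0,0,0, -0.29,0.85,0,0,0,0,0, -0.42,0.8,0,0,0,0,0, -0.53,0.73,0,0,0,0,0, 0,0,0,0,0,0,0]'
```

```text
time_s: 20.48
ee_pos: [0.6121, 0.0086, 0.0918]
eef_rot: [-3.141, -0.002, -0.001]
force: [3.8, 4.7, 3.4]
grip_width: 0.017
```

```bash
python3 -m inch '[-0.63,0.64,0,0,0,0,0, -0.72,0.54,0,0,0,0,0, -0.79,0.42,0,0,0,0,0, -0.85,0.3,0,0,0,0,0, 0,0,0,0,0,0,0]'
```

```text
time_s: 21.1
ee_pos: [0.5824, -0.0105, 0.0918]
eef_rot: [3.142, -0.003, -0.0]
force: [7.3, 3.0, 2.6]
grip_width: 0.017
```

```bash
python3 -m inch '[-0.88,0.17,0,0,0,0,0, -0.9,0.04,0,0,0,0,0, -0.4,-0.04,0,0,0,0,0, 0,0,0,0,0,0,0, 0,0,0,0,0,0,0]'
python3 - <<'E'
from h import *
np.set_printoptions(precision=4,suppress=True)
o=ctrl.get_obs();p=o["ee_pos"][:2]-np.array([.5665,.0478]);print(o["ee_pos"],o["force"],np.hypot(*p),"sel",-np.arctan2(p[1],p[0])-.105)
im,d,c=cam("wrist"); a=im
im,d,c=cam("top")
save(np.vstack([cv2.resize(im[190:270,210:370],(640,320),interpolation=cv2.INTER_CUBIC),cv2.resize(a[:400],(448,280)) if 0 else cv2.copyMakeBorder(cv2.resize(a,(373,280)),0,0,0,267,cv2.BORDER_CONSTANT)]),"f.png")
E
```

```text
time_s: 21.72
ee_pos: [0.5607, -0.0124, 0.0917]
eef_rot: [3.141, -0.002, -0.0]
force: [5.5, -1.1, 5.2]
grip_width: 0.0169
[ 0.5607 -0.0124  0.0917] [ 5.4573 -1.096   5.1569] 0.060449154761869635 sel 1.5613264406862395
```

View pics/f.png

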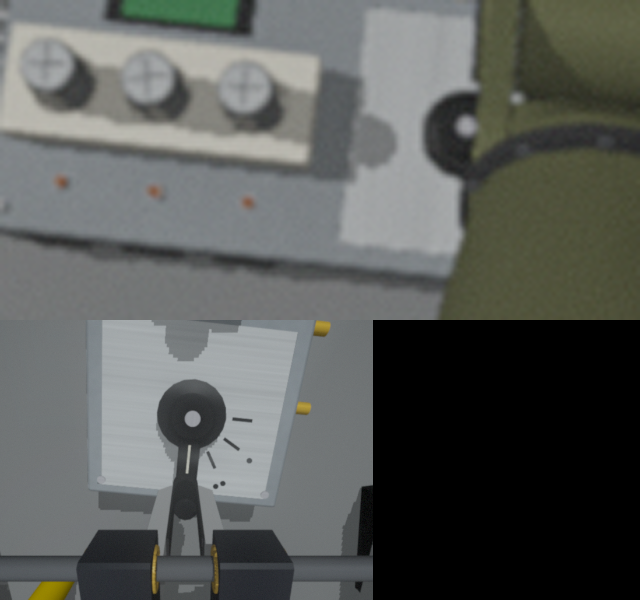

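The top view shows all three cans upright in the nest, at (48,65), (150,78) and (245,90). In the wrist view the crank points along the station's -y, over the third mark, and the fingers are on the knob. I'll hold briefly and then hand in.

```bash
python3 -m inch '[0,0,0,0,0,0,0, 0,0,0,0,0,0,0, 0,0,0,0,0,0,0, 0,0,0,0,0,0,0, 0,0,0,0,0,0,0, 0,0,0,0,0,0,0]' && python3 -c "
from station import ctrl
print(ctrl.hand_in())"
```

```text
time_s: 22.58
ee_pos: [0.5608, -0.0124, 0.0917]
eef_rot: [3.141, -0.002, -0.0]
force: [4.8, 0.6, 4.4]
grip_width: 0.0171
the job is handed in; nothing more can be done
None
```

I lowered the two grey capacitors into the middle and right wells and released them. I then gripped the crank knob from above, turned it clockwise to the third detent, and handed the job in at 22.6 s while still holding it.

**Capacitors:** Both I placed stand upright, with tops at about 134.7 mm, matching the one already in the left well. Spacing is about 62 mm.

**Crank:** It was at about 1.56 rad, worked out from the gripper position. The knob was held at a 50 N grip setting and was steady from 21.7 s to 22.6 s. The last camera view shows it pointing along the station's -y at the third mark.

**Disagreements and slips:**
- The nest block looks cream in the pictures, not black.
- The knob sat about 2 mm further out than I first measured, so I corrected the arc for it.
- One mistyped move command was killed before it ran. The clock and pose showed no effect.
- I never moved near the multimeter or the screwdriver, but I took no final measurement of either.

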